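# Fit the sound crossbar handle on a square spindle

## Robot

A 7-joint arm with a two-finger parallel gripper is mounted at the origin on a cart in front of the work surface, level with it; the furniture and walls round the work are solid. World frame = base frame: x ahead of the robot, y to its left, z up, the work surface at z = 0. Lengths are in m, angles in rad, forces in N, time in s.
With the tool pointing down it reaches from about 0.4 to 0.85 m from the base axis. Payload 10.4 kg.
Tool frame: the origin (TCP) lies midway between the tips of the shut fingers; the grasp point (between the pads) lies behind it (r.grasp_offset is the z of the grasp point in the tool frame, in m); z points along the fingers, y is the line along which they close (so a half turn about z gives the same grasp; the last joint's range is limited). The gripper opens to 87 mm and grips with 3 to 60 N. Pads are 19 mm wide; open, the fingers measure 117 mm over their backs; the gripper's body (75 mm by 190 mm) begins 51 mm behind the grasp point.
Start: joints at [-1.249, 0.332, -0.065, 1.46, 0.022, 1.35, -0.088], TCP at [0.211, 0.588, 0.223] pointing down, gripper open.
Joint ranges: [-2.6, 2.6], [-0.5, 2.12], [-1.47, 1.34], [0.16, 2.42], [-1.27, 4.41], [0.06, 2.06], [-2.6, 2.6]. Speed limits (rad/s): [2.22, 2.22, 2.79, 2.79, 3.14, 3.14, 3.14].

## Interface

Orientations are given as [roll, pitch, yaw] about the fixed x, y, z axes, in that order (R = Rz(yaw) Ry(pitch) Rx(roll)).
In Python, from station import r gives the robot as it stands.
- The arm moves only by the shell command python3 -m jog 'ROWS'. ROWS is JSON, a list of rows, each an object of numbers: "rx", "ry", "rz": the turn, a rotation vector about the world's x, y, z in degrees; "tx", "ty", "tz": the shift along the world's x, y, z in m; "fingers": the closure, from 0 (fully open) to 1 (shut). In form: [{"rx": .., "ry": .., "rz": .., "tx": .., "ty": .., "tz": .., "fingers": ..}, ...]. A call has 1 to 20 rows; each row shifts and turns the commanded pose from where the row before left it; what a row does not reach is not made up. A row lasts 1/8 s, in which the tool goes at most 62.5 mm and 10.7 degrees, less where a joint would pass 70% of its speed; a pose out of reach is approached as far as the arm can. A call is refused whole if a number of a shift passes 0.0625 or a number of a turn 10.7, either way. A call with a gripper value outside its range is refused whole. The fingers move at their own pace and stop on an object; the grip force is fixed at half the most. Time passes only in rows, so rows that do not move let the fingers close. It gives the time, the measured TCP pose, the force, the opening and the grip force at its end, in the units of the state.
- r.get_obs(): the state, without advancing time (a new reading comes with each control period).
- r.camera(name): name is "scene" or "side" or "wrist"; returns the picture (480x640x3 uint8, red, green, blue); there is no depth.
- r.calibration(name): a dict with "K" (3x3 intrinsics, pixels), "D" ([k1, k2, p1, p2, k3] as OpenCV has them; the pictures are not rectified), "world_from_camera" (4x4, takes a point from camera to world coordinates); the wrist camera has in their place "hand_eye" (4x4, takes a point from camera to tool coordinates, whose origin is the TCP and whose axes are the flange's). Camera axes: x right, y down, z forward; pixel columns grow to the right and rows downward; lengths in m; the calibration is good to about 2 mm. A picture is of the moment at which its call begins: read the wrist's pose just before it. calibration takes no time and is no camera call.
- r.finish_job(): hands the job in; it is judged then, once.
The state is a dict: "time_s": time; "joint_positions": joint angles; "dq": joint speeds; "effort": joint torques, N m; "eef_pos": TCP position; "ee_rot": TCP orientation; "contact_force": force on the tool from outside, world axes, zero at the start; "ft_torque": the same for the moment, N m; "width": finger opening in m; "grip_force": force on a finger pad.
Only numpy, scipy, OpenCV 4.12 (cv2) and the standard library are available. Lean on these libraries where they do the work, as an engineer would, in place of code of your own. Each camera call takes 0.05 s, during which the arm holds its last target. There are 200 camera calls.

## Task

Two crossbar handles lie on the bench. Put the sound one, with both arms whole, over the spindle of the blue stand the same way up as it lies, turn it until its square bore drops over the spindle's square, and press it down until it is fully home with the stiff brass collar under it pushed all the way down. Leave the handle with the snapped arm, the tape roll and the red screwdriver where they are.

Things in the scene. Friction and masses are not known exactly. Their poses are not given: they have to be found in the camera images.
- handle: Sound crossbar handle, loose: round aluminium boss 60 mm diameter, 36 mm high, with a 33 mm square through bore (sides parallel to its x and y), and two whole arms along its +x and -x to 90 mm from the centre: 14 mm wide steel, 6 to 18 mm above the underside, then 20 mm thick red grips from 56 mm out, 2 to 22 mm above it. Origin: centre of the boss's underside, z up.
- broken_handle: A like handle, to be left alone: its -x arm is snapped off to a bare stub that ends 44 mm from the centre; its +x arm with the red grip is whole. Same origin and axes.
- stand: Fixed blue stand, base plate 120x120x12 mm with a round pedestal; origin: centre of its underside on the bench, z up. On its axis stands the steel spindle; the angle of the spindle's square about the vertical differs from the stand's and is not reported. The spindle turns only stiffly (0.6 N m).
- shoulder (a point): Point on the spindle's axis 85 mm above the bench, where its 30 mm square ends in a flat shoulder. Above it a round pilot, 29 mm diameter and 17 mm high, then a cone to the tip 29 mm above this point. A handle put on the pilot rests on the shoulder's corners until its bore is turned to within about 5 degrees of the square; then it drops 33 mm on to the brass collar.
- home (a point): Point on the spindle's axis 40 mm above the bench: where the underside of the handle's boss (the handle's origin) is when fully home.
- thrust_collar (a joint): Brass collar, 58 mm diameter, 6 mm thick, round the spindle's square below the shoulder. 0 m: raised, its top 52 mm above the bench (12 mm above home). It stays where it is left and is pushed down with about 7 N. 0.012 m: at its stop, its top at home.
- tape_roll: Roll of amber tape lying flat, 73 mm diameter, 19 mm high; origin at the centre of its underside. A bystander.
- red_driver: Red-handled screwdriver lying on the bench, 144 mm long along its y axis, 15 mm thick; origin at the centre of its underside. A bystander.

How it is judged:
At the end, for the whole second after the job is handed in: The sound handle is on the spindle, upright to within 0.08 rad, its underside within 3 mm of the home height and within 4 mm of the spindle's axis, at rest; the broken handle, tape roll and screwdriver are within 30 mm of where they started (z of handle in the frame of home between -0.003 and 0.003 m and horizontal distance between handle and home below 0.004 m and angle between handle's own z axis and vertical below 0.08 rad and linear speed of handle below 0.02 m/s and distance of each of broken_handle, tape_roll, red_driver from where it was at the start of the episode below 0.03 m); the robot touches nothing.
It fails at once if the broken handle is moved more than 30 mm (distance of broken_handle from where it was at the start of the episode above 0.03 m).
It fails at once if the tape roll or the red screwdriver is moved more than 30 mm (distance of any of tape_roll, red_driver from where it was at the start of the episode above 0.03 m).
It also fails if it takes over 64 s, if anything falls off the work surface, if the arm or the gripper's body presses on something with over 40 N, if the wrist force passes 120 N, or if a joint passes its speed limit or range.

## Working session

There is one attempt and no reset: what is moved stays moved. The work goes in short steps, Python scripts to look and compute and a shell command to move; the robot and the scene stay as the last step left them, time stands still between calls to the robot, and variables do not carry over. Pictures are saved under pics/ and viewed, at most 10 in all, crops included, and the job is handed in when it is done.

```bash
mkdir -p pics; ls; python3 - <<'E'
from station import r
import cv2,numpy as np
o=r.get_obs(); print({k:np.round(v,3) for k,v in o.items()}, r.grasp_offset)
for n in("scene","side"):
    cv2.imwrite(f"pics/{n}0.png",r.camera(n)[:,:,::-1]); c=r.calibration(n); print(n,np.round(c["K"],1).tolist(),np.round(c["D"],3),np.round(c["world_from_camera"],3).tolist())
print(np.round(r.calibration("wrist")["hand_eye"],3).tolist())
E
```

```text
pics
{'time_s': np.float64(0.0), 'joint_positions': array([-1.249,  0.333, -0.065,  1.461,  0.022,  1.35 , -0.089]), 'dq': array([ 0.   , -0.   , -0.   ,  0.   ,  0.001, -0.001, -0.001]), 'effort': array([ 1.0000e-03, -6.2325e+01,  2.6000e-02, -3.8990e+01, -6.1000e-02,
        4.0000e-02,  0.0000e+00]), 'eef_pos': array([0.211, 0.588, 0.222]), 'ee_rot': array([-3.14 ,  0.   ,  2.797]), 'contact_force': array([-0.263,  0.223,  0.016]), 'ft_torque': array([-0.048,  0.033, -0.001]), 'grip_force': np.float64(0.0), 'width': np.float64(0.087)} -0.0187
scene [[509.3, 0.0, 315.0], [0.0, 509.3, 242.8], [0.0, 0.0, 1.0]] [-0.088  0.     0.     0.     0.   ] [[0.738, -0.372, 0.563, -0.2], [-0.675, -0.412, 0.612, -0.718], [0.005, -0.832, -0.555, 0.756], [0.0, 0.0, 0.0, 1.0]]
side [[465.0, 0.0, 322.2], [0.0, 465.0, 230.2], [0.0, 0.0, 1.0]] [-0.109  0.     0.     0.     0.   ] [[0.835, -0.279, 0.475, 0.055], [-0.551, -0.42, 0.721, -0.675], [-0.001, -0.864, -0.504, 0.568], [0.0, 0.0, 0.0, 1.0]]
[[-0.0, -0.971, -0.24, 0.066], [1.0, -0.0, -0.002, -0.001], [0.001, -0.24, 0.971, -0.161], [0.0, 0.0, 0.0, 1.0]]
```

View pics/scene0.png

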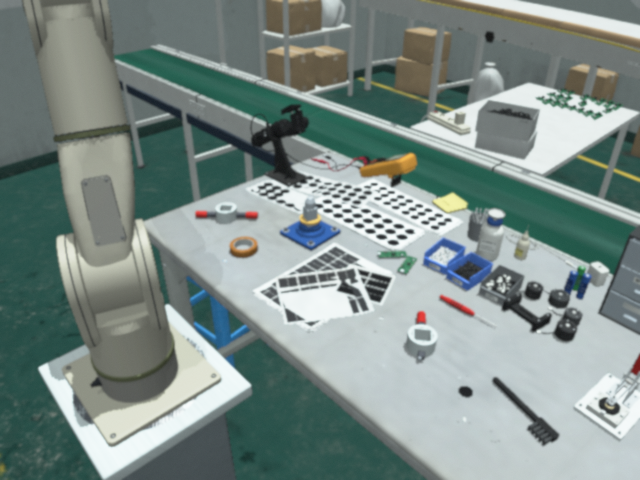

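View pics/side0.png

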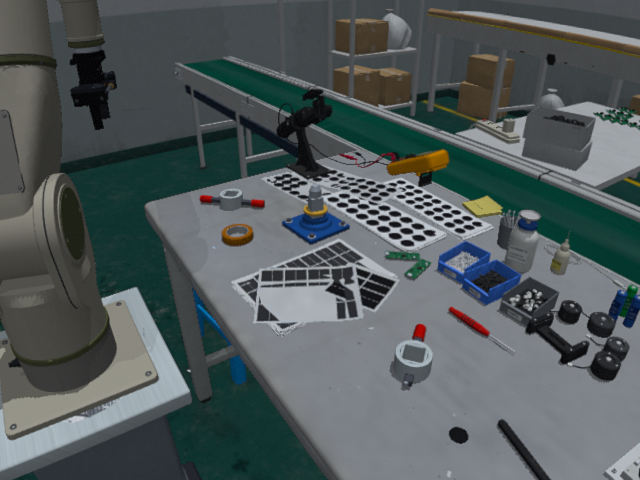

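Scene: the sound handle is at about (227,213) with red grips at (205,214) and (248,215). The blue stand is at (310,230), spindle tip about (310,197), and the broken handle is at (421,340). Side: the sound handle is at (231,200), stand at (316,222), tip about (315,185).

```bash
cat > h.py <<'E'
from station import r
import cv2,numpy as np
from scipy.spatial.transform import Rotation as R
def ray(n,uv,T=None):
    c=r.calibration(n)
    if T is None:T=c["world_from_camera"]
    p=cv2.undistortPoints(np.array([[uv]],float),np.array(c["K"]),np.array(c["D"]))[0,0]
    T=np.array(T); return T[:3,3],T[:3,:3]@np.array([*p,1])
def plane(n,uv,z,T=None):
    o,d=ray(n,uv,T); return o+d*(z-o[2])/d[2]
def tri(rays):
    A=0;b=0
    for o,d in rays:
        d=d/np.linalg.norm(d);P=np.eye(3)-np.outer(d,d);A=A+P;b=b+P@o
    return np.linalg.solve(A,b)
def wristT():
    o=r.get_obs();T=np.eye(4);T[:3,:3]=R.from_euler("xyz",o["ee_rot"]).as_matrix();T[:3,3]=o["eef_pos"]
    return T@np.array(r.calibration("wrist")["hand_eye"])
def blobs(m,amin):
    n,l,s,c=cv2.connectedComponentsWithStats(m.astype(np.uint8))
    return [(s[i,4],c[i]) for i in range(1,n) if s[i,4]>=amin]
def red(im):
    h=cv2.cvtColor(im,cv2.COLOR_RGB2HSV).astype(int);return ((h[...,0]<6)|(h[...,0]>173))&(h[...,1]>150)&(h[...,2]>80)
E
python3 - <<'E'
from h import *
for n in("scene","side"):
    im=r.camera(n)
    for a,c in blobs(red(im),15): print(n,a,c.round(1),plane(n,c,.012).round(4))
    cv2.imwrite(f"pics/{n}c.png",cv2.resize(im[160:260,180:360,::-1],None,fx=4,fy=4,interpolation=cv2.INTER_CUBIC))
    h=cv2.cvtColor(im,cv2.COLOR_RGB2HSV).astype(int); m=(abs(h[...,0]-110)<12)&(h[...,1]>150); m[:,:250]=0;m[:,370:]=0;m[:190]=0;m[260:]=0
    for a,c in blobs(m,100): print("blue",a,c,plane(n,c,.012).round(4))
E
```

```text
scene 45 [201.  213.9] [0.4107 0.4324 0.012 ]
scene 49 [251.1 214.9] [0.5149 0.3305 0.012 ]
scene 116 [456.9 305. ] [ 0.6204 -0.2968  0.012 ]
scene 62 [421.  316.8] [ 0.5295 -0.2661  0.012 ]
scene 67 [636.6 366. ] [ 0.7322 -0.6574  0.012 ]
blue 693 [309.7041847  233.54256854] [0.5734 0.1445 0.012 ]
side 20 [348.3 156. ] [0.9156 0.4767 0.012 ]
side 63 [205.4 197.9] [0.4098 0.4418 0.012 ]
side 69 [257.1 202.3] [0.5153 0.3386 0.012 ]
side 234 [469.3 320.7] [ 0.6211 -0.2948  0.012 ]
side 138 [419.5 331.1] [ 0.5277 -0.2635  0.012 ]
blue 1060 [315.13113208 226.48113208] [0.574  0.1451 0.012 ]
```

View pics/sidec.png

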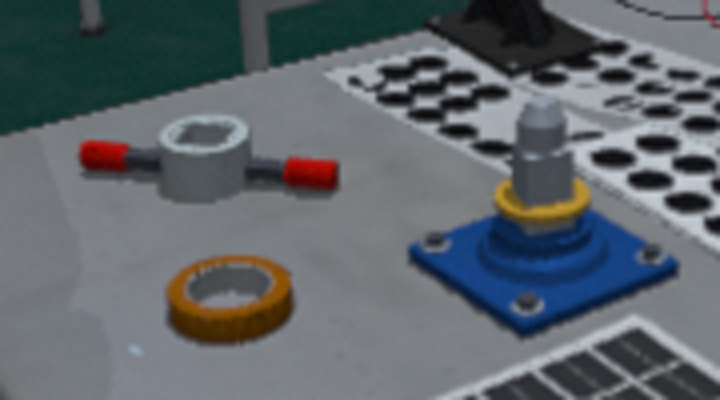

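```bash
python3 -m jog '[{"tx":0.036,"ty":-0.044,"tz":0.003},{"tx":0.036,"ty":-0.044,"tz":0.003},{"tx":0.036,"ty":-0.044,"tz":0.003},{"tx":0.036,"ty":-0.044,"tz":0.003},{"tx":0.036,"ty":-0.044,"tz":0.003},{"tx":0.036,"ty":-0.044,"tz":0.003},{"tx":0.036,"ty":-0.044},{"tx":0.036,"ty":-0.044},{"tx":0.036,"ty":-0.044},{"tx":0.036,"ty":-0.044},{"tx":0},{"tx":0},{"tx":0}]'; python3 - <<'E'
from h import *
o=r.get_obs();print(o["eef_pos"],np.degrees(o["ee_rot"]))
T=wristT();im=r.camera("wrist");np.savez("w1.npz",T=T,im=im);cv2.imwrite("pics/w1.png",im[:,:,::-1])
E
```

```text
[0.21116539 0.58801064 0.22210099] [-1.79953720e+02 -9.23633481e-05  1.60245266e+02]$[0]: bad value
```

View pics/w1.png

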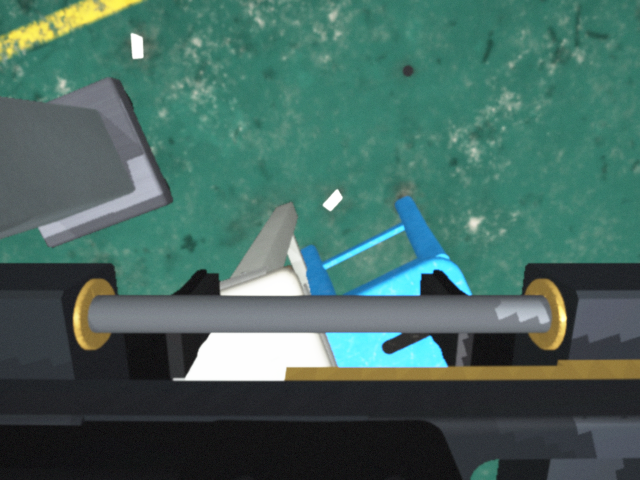

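The first jog was refused because rows need every key, and the wrist view is still over the floor; the gripper fills the rows below about 265. I'll repeat the move with all keys in each row.

```bash
python3 -m jog '[{"rx":0,"ry":0,"rz":0,"tx":0.0365,"ty":-0.0415,"tz":0.003,"fingers":0},{"rx":0,"ry":0,"rz":0,"tx":0.0365,"ty":-0.0415,"tz":0.003,"fingers":0},{"rx":0,"ry":0,"rz":0,"tx":0.0365,"ty":-0.0415,"tz":0.003,"fingers":0},{"rx":0,"ry":0,"rz":0,"tx":0.0365,"ty":-0.0415,"tz":0.003,"fingers":0},{"rx":0,"ry":0,"rz":0,"tx":0.0365,"ty":-0.0415,"tz":0.003,"fingers":0},{"rx":0,"ry":0,"rz":0,"tx":0.0365,"ty":-0.0415,"tz":0.003,"fingers":0},{"rx":0,"ry":0,"rz":0,"tx":0.0365,"ty":-0.0415,"tz":0,"fingers":0},{"rx":0,"ry":0,"rz":0,"tx":0.0365,"ty":-0.0415,"tz":0,"fingers":0},{"rx":0,"ry":0,"rz":0,"tx":0.0365,"ty":-0.0415,"tz":0,"fingers":0},{"rx":0,"ry":0,"rz":0,"tx":0.0365,"ty":-0.0415,"tz":0,"fingers":0},{"rx":0,"ry":0,"rz":0,"tx":0.0365,"ty":-0.0415,"tz":0,"fingers":0},{"rx":0,"ry":0,"rz":0,"tx":0,"ty":0,"tz":0,"fingers":0},{"rx":0,"ry":0,"rz":0,"tx":0,"ty":0,"tz":0,"fingers":0},{"rx":0,"ry":0,"rz":0,"tx":0,"ty":0,"tz":0,"fingers":0}]'; python3 - <<'E'
from h import *
T=wristT();im=r.camera("wrist");np.savez("w1.npz",T=T,im=im);cv2.imwrite("pics/w2.png",im[:,:,::-1])
E
```

```text
time_s: 2.0
eef_pos: [0.6121, 0.1334, 0.2406]
ee_rot: [3.141, -0.001, 2.799]
contact_force: [0.1, 0.3, 0.6]
width: 0.0871
grip_force: 0.0
```

View pics/w2.png

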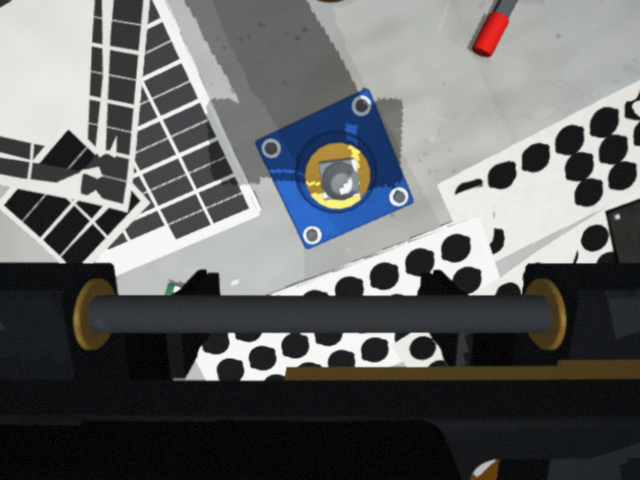

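Wrist: the stand is at about (335,175), with the brass ring round a small grey square near (338,178). I'll enlarge it to get the square's corners.

```bash
python3 - <<'E'
from h import *
d=np.load("w1.npz");im=d["im"]
cv2.imwrite("pics/w2c.png",cv2.resize(im[130:220,290:390,::-1],None,fx=6.5,fy=6.5,interpolation=cv2.INTER_CUBIC))
E
```

```text
(no output)
```

View pics/w2c.png

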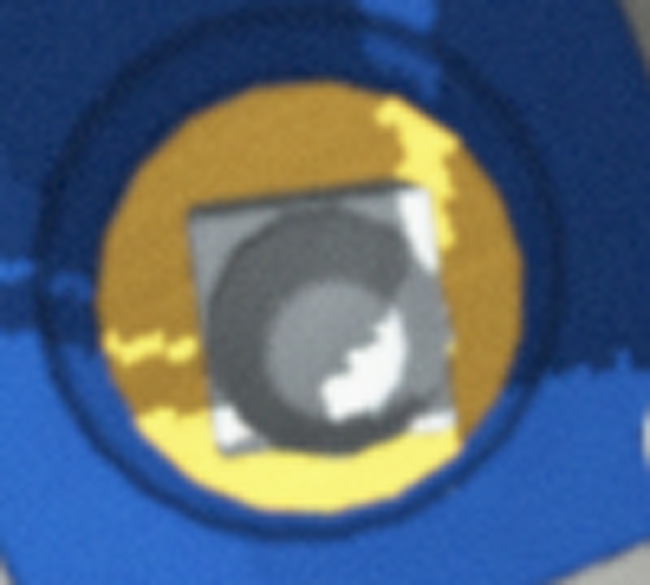

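The shoulder square's corners in the crop are (192,213), (430,188), (456,428) and (222,452). The flat cone tip is centred at (336,351) and the brass ring spans x 98–523, y 80–513.

```bash
python3 - <<'E'
from h import *
T=np.load("w1.npz")["T"]
P=lambda u,z:plane("wrist",(np.array(u)+.5)/6.5-.5+[290,130],z,T)
c=np.array([P(u,.085) for u in[(192,213),(430,188),(456,428),(222,452)]]);print(c.round(4),c.mean(0))
for i in range(4):
    e=c[(i+1)%4]-c[i];print(np.linalg.norm(e),np.degrees(np.arctan2(e[1],e[0]))%90)
print("tip",P((336,351),.114),"ring",P((310,297),.052))
print("tri tip", tri([ray("wrist",(np.array((336,351))+.5)/6.5-.5+[290,130],T),ray("side",(315,184.5))]))
E
```

```text
[[0.566  0.1477 0.085 ]
 [0.5728 0.1757 0.085 ]
 [0.6014 0.1696 0.085 ]
 [0.5946 0.1414 0.085 ]] [0.58369127 0.15862372 0.085     ]
0.02884452144890314 76.27025447375108
0.029301042803673134 77.8562049678912
0.028974845604346516 76.25513817583293
0.029290083199698617 77.60178410224805
tip [0.58408307 0.15828021 0.114     ] ring [0.58343287 0.15827911 0.052     ]
tri tip [0.58366947 0.15842265 0.11510904]
```

```bash
python3 -m jog '[{"rx":0,"ry":0,"rz":-5,"tx":-0.0234,"ty":0.044,"tz":0,"fingers":0},{"rx":0,"ry":0,"rz":-5,"tx":-0.0234,"ty":0.044,"tz":0,"fingers":0},{"rx":0,"ry":0,"rz":-5,"tx":-0.0234,"ty":0.044,"tz":0,"fingers":0},{"rx":0,"ry":0,"rz":-5,"tx":-0.0234,"ty":0.044,"tz":0,"fingers":0},{"rx":0,"ry":0,"rz":-4.8,"tx":-0.0234,"ty":0.044,"tz":0,"fingers":0},{"rx":0,"ry":0,"rz":0,"tx":0,"ty":0,"tz":0,"fingers":0},{"rx":0,"ry":0,"rz":0,"tx":0,"ty":0,"tz":0,"fingers":0},{"rx":0,"ry":0,"rz":0,"tx":0,"ty":0,"tz":0,"fingers":0}]'; python3 - <<'E'
from h import *
T=wristT();im=r.camera("wrist");np.savez("w3.npz",T=T,im=im);cv2.imwrite("pics/w3.png",im[:,:,::-1])
q=[]
for a,c in blobs(red(im),200): p=plane("wrist",c,.014,T);q.append(p);print(a,c,p)
print(np.mean(q,0),np.degrees(np.arctan2(*(q[1]-q[0])[1::-1])))
E
```

```text
time_s: 3.05
eef_pos: [0.4965, 0.3505, 0.2408]
ee_rot: [3.141, 0.0, 2.362]
contact_force: [0.1, 0.5, -0.8]
width: 0.0868
grip_force: 0.0
774 [318.16925065  77.88113695] [0.40923109 0.43255265 0.014     ]
583 [319.20068611 233.10120069] [0.51393605 0.33036814 0.014     ]
[0.46158357 0.3814604  0.014     ] -44.30202246216172
```

View pics/w3.png

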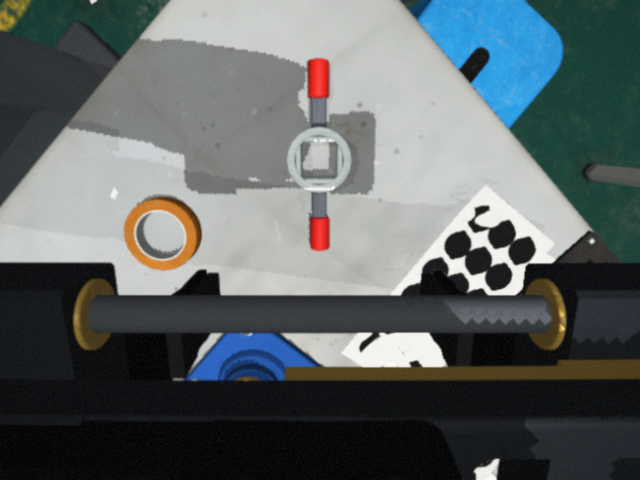

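The handle is upright with its boss ring spanning x 289–350, y 127–191, so its centre is (319.5,159). The arms run along the image's vertical, so the yaw is right.

```bash
python3 - <<'E'
from h import *
d=np.load("w3.npz");T=d["T"];im=d["im"]
print(plane("wrist",(319.5,159),.036,T))
h=cv2.cvtColor(im,cv2.COLOR_RGB2HSV).astype(int);m=red(im)
# outer ends of the red grips, top edge z~.022/side .012
ys,xs=np.nonzero(m);k=(abs(xs-319)<20);print(ys[k].min(),ys[k].max())
a=plane("wrist",(318,ys[k].min()-.5),.012,T);b=plane("wrist",(319.3,ys[k].max()+.5),.012,T);print(a,b,(a+b)/2,np.linalg.norm(a-b))
o=r.get_obs();print(o["eef_pos"],np.degrees(o["ee_rot"]),o["joint_positions"].round(2))
E
```

```text
[0.46141964 0.38271047 0.036     ]
59 249
[0.39708143 0.44435017 0.012     ] [0.52655825 0.31802795 0.012     ] [0.46181984 0.38118906 0.012     ] 0.1808909906574413
[0.49647343 0.35056053 0.2407505 ] [1.79983671e+02 1.89889687e-02 1.35350500e+02] [-0.89  0.28  0.25  1.5  -0.07  1.37  0.15]
```

```bash
python3 -m jog '[{"rx":0,"ry":0,"rz":0.3,"tx":-0.0175,"ty":0.0158,"tz":-0.04,"fingers":0},{"rx":0,"ry":0,"rz":0,"tx":-0.0175,"ty":0.0157,"tz":-0.04,"fingers":0},{"rx":0,"ry":0,"rz":0,"tx":0,"ty":0,"tz":-0.05,"fingers":0},{"rx":0,"ry":0,"rz":0,"tx":0,"ty":0,"tz":-0.04,"fingers":0},{"rx":0,"ry":0,"rz":0,"tx":0,"ty":0,"tz":0,"fingers":0},{"rx":0,"ry":0,"rz":0,"tx":0,"ty":0,"tz":0,"fingers":0},{"rx":0,"ry":0,"rz":0,"tx":0,"ty":0,"tz":0,"fingers":0}]'
```

```text
time_s: 3.98
eef_pos: [0.4619, 0.384, 0.0728]
ee_rot: [3.138, -0.0, 2.369]
contact_force: [0.3, -0.1, -0.1]
width: 0.0872
grip_force: 0.0
```

```bash
python3 -m jog '[{"rx":0,"ry":0,"rz":0,"tx":-0.0005,"ty":-0.002,"tz":-0.02,"fingers":0},{"rx":0,"ry":0,"rz":0,"tx":0,"ty":0,"tz":-0.022,"fingers":0},{"rx":0,"ry":0,"rz":0,"tx":0,"ty":0,"tz":-0.021,"fingers":0},{"rx":0,"ry":0,"rz":0,"tx":0,"ty":0,"tz":0,"fingers":0},{"rx":0,"ry":0,"rz":0,"tx":0,"ty":0,"tz":0,"fingers":0},{"rx":0,"ry":0,"rz":0,"tx":0,"ty":0,"tz":0,"fingers":1},{"rx":0,"ry":0,"rz":0,"tx":0,"ty":0,"tz":0,"fingers":1},{"rx":0,"ry":0,"rz":0,"tx":0,"ty":0,"tz":0,"fingers":1},{"rx":0,"ry":0,"rz":0,"tx":0,"ty":0,"tz":0,"fingers":1},{"rx":0,"ry":0,"rz":0,"tx":0,"ty":0,"tz":0,"fingers":1},{"rx":0,"ry":0,"rz":0,"tx":0,"ty":0,"tz":0,"fingers":1},{"rx":0,"ry":0,"rz":0,"tx":0,"ty":0,"tz":0,"fingers":1},{"rx":0,"ry":0,"rz":0,"tx":0,"ty":0,"tz":0,"fingers":1}]'
```

```text
time_s: 5.6
eef_pos: [0.4606, 0.3816, 0.0079]
ee_rot: [3.141, -0.0, 2.369]
contact_force: [1.2, 0.9, 5.8]
width: 0.06
grip_force: 30.0
```

```bash
python3 -m jog '[{"rx":0,"ry":0,"rz":0,"tx":0,"ty":0,"tz":0.03,"fingers":1},{"rx":0,"ry":0,"rz":0,"tx":0,"ty":0,"tz":0.04,"fingers":1},{"rx":0,"ry":0,"rz":0,"tx":0,"ty":0,"tz":0.04,"fingers":1},{"rx":0,"ry":0,"rz":0,"tx":0,"ty":0,"tz":0.035,"fingers":1},{"rx":0,"ry":0,"rz":4,"tx":0.0155,"ty":-0.028,"tz":0,"fingers":1},{"rx":0,"ry":0,"rz":4,"tx":0.0155,"ty":-0.028,"tz":0,"fingers":1},{"rx":0,"ry":0,"rz":4,"tx":0.0155,"ty":-0.028,"tz":0,"fingers":1},{"rx":0,"ry":0,"rz":4,"tx":0.0155,"ty":-0.028,"tz":0,"fingers":1},{"rx":0,"ry":0,"rz":4,"tx":0.0155,"ty":-0.028,"tz":0,"fingers":1},{"rx":0,"ry":0,"rz":4,"tx":0.0155,"ty":-0.028,"tz":0,"fingers":1},{"rx":0,"ry":0,"rz":4,"tx":0.0155,"ty":-0.028,"tz":0,"fingers":1},{"rx":0,"ry":0,"rz":3.3,"tx":0.0145,"ty":-0.027,"tz":0,"fingers":1},{"rx":0,"ry":0,"rz":0,"tx":0,"ty":0,"tz":0,"fingers":1},{"rx":0,"ry":0,"rz":0,"tx":0,"ty":0,"tz":0,"fingers":1},{"rx":0,"ry":0,"rz":0,"tx":0,"ty":0,"tz":0,"fingers":1}]'
python3 - <<'E'
from h import *
im=r.camera("side");cv2.imwrite("pics/s3.png",cv2.resize(im[120:270,220:420,::-1],None,fx=4,fy=4,interpolation=cv2.INTER_CUBIC))
T=wristT();im=r.camera("wrist");o=r.get_obs();R0=np.array(o["eef_pos"]);print(o["eef_pos"],np.degrees(o["ee_rot"]))
for a,c in blobs(red(im),100):print(a,c,plane("wrist",c,R0[2]+.004,T))
E
```

```text
time_s: 7.48
eef_pos: [0.5824, 0.1594, 0.1521]
ee_rot: [-3.141, -0.001, 2.917]
contact_force: [0.5, 0.9, -2.2]
width: 0.0599
grip_force: 30.0
[0.5827263  0.15916663 0.15235199] [-1.79999312e+02 -3.47142441e-02  1.67119418e+02]
4688 [319.01941126 117.56228669] [0.51016331 0.17411321 0.15635199]
```

View pics/s3.png

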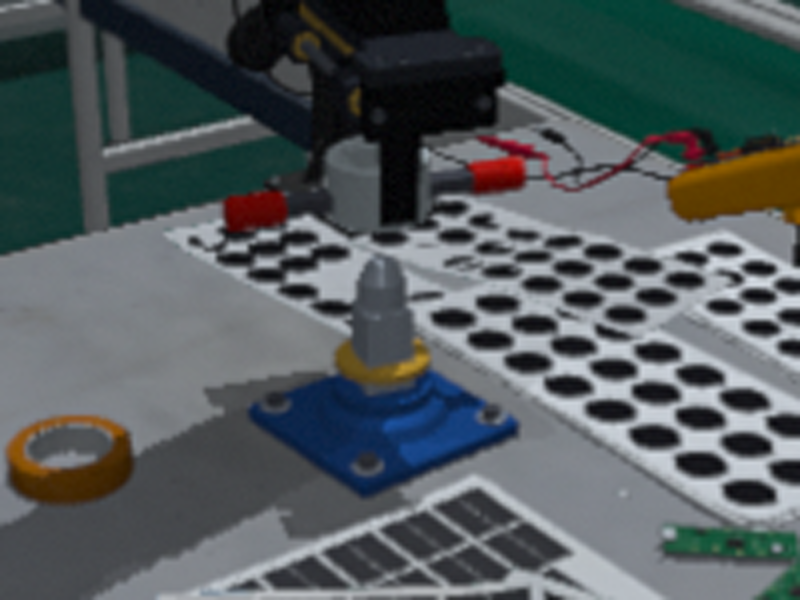

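The handle is held level above the spindle with its arms clear. I'll correct the axis by about 1 mm and lower on to the pilot.

```bash
python3 -m jog '[{"rx":0,"ry":0,"rz":0,"tx":0.001,"ty":-0.0008,"tz":-0.009,"fingers":1},{"rx":0,"ry":0,"rz":0,"tx":0,"ty":0,"tz":-0.009,"fingers":1},{"rx":0,"ry":0,"rz":0,"tx":0,"ty":0,"tz":-0.009,"fingers":1},{"rx":0,"ry":0,"rz":0,"tx":0,"ty":0,"tz":-0.009,"fingers":1},{"rx":0,"ry":0,"rz":0,"tx":0,"ty":0,"tz":-0.009,"fingers":1},{"rx":0,"ry":0,"rz":0,"tx":0,"ty":0,"tz":-0.008,"fingers":1},{"rx":0,"ry":0,"rz":0,"tx":0,"ty":0,"tz":0,"fingers":1},{"rx":0,"ry":0,"rz":0,"tx":0,"ty":0,"tz":0,"fingers":1}]'
```

```text
time_s: 8.57
eef_pos: [0.5842, 0.1578, 0.0997]
ee_rot: [3.141, -0.0, 2.916]
contact_force: [-0.0, 2.3, -4.1]
width: 0.0599
grip_force: 30.0
```

```bash
python3 -m jog '[{"rx":0,"ry":0,"rz":0,"tx":0,"ty":0,"tz":-0.004,"fingers":1},{"rx":0,"ry":0,"rz":0,"tx":0,"ty":0,"tz":-0.004,"fingers":1},{"rx":0,"ry":0,"rz":0,"tx":0,"ty":0,"tz":-0.004,"fingers":1},{"rx":0,"ry":0,"rz":0,"tx":0,"ty":0,"tz":-0.004,"fingers":1},{"rx":0,"ry":0,"rz":0,"tx":0,"ty":0,"tz":0,"fingers":1},{"rx":0,"ry":0,"rz":0,"tx":0,"ty":0,"tz":0,"fingers":1}]'
```

```text
time_s: 9.32
eef_pos: [0.5844, 0.1585, 0.0832]
ee_rot: [3.14, 0.0, 2.916]
contact_force: [3.9, 6.0, -3.9]
width: 0.0601
grip_force: 30.0
```

It's on the square, with no upward force at 10 mm below the shoulder. I'll continue down to the collar.

```bash
python3 -m jog '[{"rx":0,"ry":0,"rz":0,"tx":0.0003,"ty":0.0006,"tz":-0.005,"fingers":1},{"rx":0,"ry":0,"rz":0,"tx":0,"ty":0,"tz":-0.005,"fingers":1},{"rx":0,"ry":0,"rz":0,"tx":0,"ty":0,"tz":-0.005,"fingers":1},{"rx":0,"ry":0,"rz":0,"tx":0,"ty":0,"tz":-0.006,"fingers":1},{"rx":0,"ry":0,"rz":0,"tx":0,"ty":0,"tz":-0.005,"fingers":1},{"rx":0,"ry":0,"rz":0,"tx":0,"ty":0,"tz":-0.004,"fingers":1},{"rx":0,"ry":0,"rz":0,"tx":0,"ty":0,"tz":0,"fingers":1},{"rx":0,"ry":0,"rz":0,"tx":0,"ty":0,"tz":0,"fingers":1}]'
```

```text
time_s: 10.32
eef_pos: [0.5846, 0.1585, 0.0535]
ee_rot: [3.141, 0.0, 2.916]
contact_force: [0.9, 5.3, 0.6]
width: 0.0602
grip_force: 30.0
```

```bash
python3 -m jog '[{"rx":0,"ry":0,"rz":0,"tx":0,"ty":0.0003,"tz":-0.003,"fingers":1},{"rx":0,"ry":0,"rz":0,"tx":0,"ty":0,"tz":-0.002,"fingers":1},{"rx":0,"ry":0,"rz":0,"tx":0,"ty":0,"tz":-0.002,"fingers":1},{"rx":0,"ry":0,"rz":0,"tx":0,"ty":0,"tz":0,"fingers":1},{"rx":0,"ry":0,"rz":0,"tx":0,"ty":0,"tz":0,"fingers":1},{"rx":0,"ry":0,"rz":0,"tx":0,"ty":0,"tz":0,"fingers":1}]'
```

```text
time_s: 11.08
eef_pos: [0.5849, 0.1585, 0.0478]
ee_rot: [3.141, 0.001, 2.916]
contact_force: [-4.1, 4.2, 13.6]
width: 0.06
grip_force: 30.0
```

It's at the expected home height and the force is rising. I'll push 1 mm more to confirm the stop.

```bash
python3 -m jog '[{"rx":0,"ry":0,"rz":0,"tx":0,"ty":0,"tz":-0.001,"fingers":1},{"rx":0,"ry":0,"rz":0,"tx":0,"ty":0,"tz":0,"fingers":1},{"rx":0,"ry":0,"rz":0,"tx":0,"ty":0,"tz":0,"fingers":1}]'
```

```text
time_s: 11.45
eef_pos: [0.585, 0.1585, 0.0477]
ee_rot: [3.14, 0.001, 2.915]
contact_force: [-8.0, 1.5, 22.6]
width: 0.0601
grip_force: 30.0
```

Hard stop: the force went from 13.6 to 22.6 N with no travel. I'll relieve it, release and rise.

```bash
python3 -m jog '[{"rx":0,"ry":0,"rz":0,"tx":0,"ty":0,"tz":0.001,"fingers":1},{"rx":0,"ry":0,"rz":0,"tx":0,"ty":0,"tz":0,"fingers":0},{"rx":0,"ry":0,"rz":0,"tx":0,"ty":0,"tz":0,"fingers":0},{"rx":0,"ry":0,"rz":0,"tx":0,"ty":0,"tz":0,"fingers":0},{"rx":0,"ry":0,"rz":0,"tx":0,"ty":0,"tz":0,"fingers":0},{"rx":0,"ry":0,"rz":0,"tx":0,"ty":0,"tz":0,"fingers":0},{"rx":0,"ry":0,"rz":0,"tx":0,"ty":0,"tz":0,"fingers":0},{"rx":0,"ry":0,"rz":0,"tx":0,"ty":0,"tz":0.02,"fingers":0},{"rx":0,"ry":0,"rz":0,"tx":0,"ty":0,"tz":0.03,"fingers":0},{"rx":0,"ry":0,"rz":0,"tx":0,"ty":0,"tz":0.04,"fingers":0},{"rx":0,"ry":0,"rz":0,"tx":0,"ty":0,"tz":0.05,"fingers":0},{"rx":0,"ry":0,"rz":0,"tx":0,"ty":0,"tz":0.05,"fingers":0},{"rx":0,"ry":0,"rz":0,"tx":0,"ty":0,"tz":0,"fingers":0},{"rx":0,"ry":0,"rz":0,"tx":0,"ty":0,"tz":0,"fingers":0},{"rx":0,"ry":0,"rz":0,"tx":0,"ty":0,"tz":0,"fingers":0}]'
python3 - <<'E'
from h import *
im=r.camera("side");cv2.imwrite("pics/s4.png",cv2.resize(im[120:270,220:420,::-1],None,fx=4,fy=4,interpolation=cv2.INTER_CUBIC))
for a,c in blobs(red(im),30):print(a,c,plane("side",c,.052))
E
```

```text
time_s: 13.32
eef_pos: [0.584, 0.1582, 0.2357]
ee_rot: [-3.141, -0.001, 2.915]
contact_force: [-0.6, -0.2, -0.1]
width: 0.0873
grip_force: 0.0
75 [344.01333333 202.36      ] [0.65991125 0.14716901 0.052     ]
80 [286.5375 212.5375] [0.51613651 0.17896254 0.052     ]
238 [469.26470588 320.7394958 ] [ 0.58015219 -0.32209236  0.052     ]
138 [419.48550725 331.07246377] [ 0.49366465 -0.29308853  0.052     ]
```

View pics/s4.png

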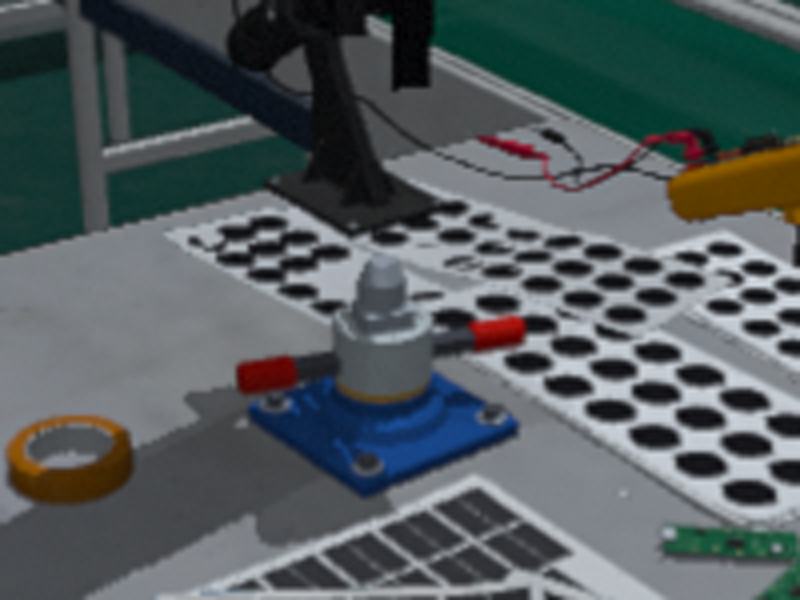

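The handle sits level and low on the spindle at crop (380,350), with the collar right down on the pedestal and everything else in place.

```bash
python3 -c "from station import r;print(r.finish_job())"
```

```text
the job is handed in; nothing more can be done
None
```

The sound handle is on the spindle and pressed to a hard stop at home height with the collar down, the other three items were never touched, and the job is handed in; no verdict came back.

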